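# Open the locking stock tub in the bench clamp

### The job

Open the stock tub that is held in the bench clamp: press its blue locking cap down gently against its spring, just until the lock clears and without crushing the foil seal beneath, turn it anticlockwise past the lock, then unscrew it over about a turn and a half, letting it rise on its thread and never forcing it. Keep hold of the cap as it comes free, lift it straight off and stand it, open side down, in the steel tray without dropping it. Leave the other tubs, the cartons, the brown bottle and the spatula where they are.

Things in the scene. Friction and masses are not known exactly. Their poses are not given: they have to be found in the camera images.
- cap: round blue ribbed push-and-turn cap on the tub in the clamp: 58 mm across, 32 mm high, about 45 g, closed on top. Origin on its axis at the lower edge of the skirt; z points up out of its top. It starts locked. If let go while on the thread it stays there, a little loose. More than 40 N between cap and tub, summed over their contacts (6 to 20 N at rest), counts as forcing
- cap_top (a point): centre of the cap's top. A sprung liner (2.5 N/mm) pushes the cap up; pressing with 13 N clears the lock, at 16 N the liner bottoms hard. How far down that is (1 to 4 mm) differs from tub to tub and cannot be seen: feel it. Pressed, turn anticlockwise seen from above: the lock is passed by 0.65 rad, so press for the first 0.75 rad, then let the spring lift the cap. Unpressed, the lock jams
- liner: white sprung disc, 39 mm across, inside the cap, pressing on the foil seal over the tub's mouth; out of sight while the cap is on. Origin as the cap's when built. More than 22 N between it and the tub crushes the foil
- thread (a point): point on the tub's axis 6 mm above the lower edge of the locked cap, at the thread's foot. Right-hand thread: the cap rises 10 mm a turn, with up to 6 mm of up-and-down and 1 mm of sideways play once the liner is relaxed (about 0.4 turn), and comes free 1.4 to 1.5 turns from the start; more turning is harmless. Engaged, it resists lifting after the play; free, it lifts by its weight alone
- rim (a point): point on the upright axis of tub and cap at the nominal height of the tub's mouth (the true mouth lies up to 1.4 mm higher or lower), 22 mm above the lower edge of the locked cap and about 149 mm above the table
- tub: white stock tub with a green band, 84 mm in diameter, held in the clamp and unable to turn. Origin on its axis at its underside, 12 mm above the table. Its shoulder lies 10 mm or more below the edge of the locked cap, so fingers beside the cap have that room below its edge
- clamp: the grey bench clamp, bolted down, that holds the tub so that it cannot turn: base 220 x 120 x 12 mm, two jaws 74 mm high and a screw with a small T-bar towards its -x end; all of it lower than 80 mm. Origin on the table under the tub's axis; z up
- tray: open stainless tray, 200 (its x) x 150 (its y) mm outside, walls 3 mm thick and 18 mm high, floor 3 mm thick, 0.6 kg, loose on the table. Origin at the centre of its underside
- stock_a: closed stock tub with a green band and blue cap, 84 mm in diameter, 141 mm high, standing loose behind. Leave it. Origin at the centre of its underside
- stock_b: closed stock tub with an orange band and blue cap, 84 mm in diameter, 141 mm high, standing loose behind. Leave it. Origin at the centre of its underside
- amber: brown medicine bottle with a white cap, 52 mm in diameter, 100 mm high. Leave it. Origin at the centre of its underside
- carton_a: white carton, 70 x 130 x 45 mm. Leave it. Origin at the centre of its underside
- carton_b: orange carton, 60 x 110 x 40 mm. Leave it. Origin at the centre of its underside
- spatula: counting spatula lying on the table, 200 mm long along its x. Leave it. Origin near its middle, on its underside
Mind the look-alikes: they are no part of the job. What is meant by the cap is not green, and is the smaller of those in its own colour.

How it is judged:
By the outcome, as a careful person would: the job done as asked, in the order asked, and still so for the second after the job is handed in, with the robot touching nothing.
It also fails if it takes over 72 s, if anything falls off the work surface, if the arm or the gripper's body presses on something with over 40 N, if the wrist force passes 120 N, or if a joint passes its speed limit or range.

### The arm

A 7-joint arm with a two-finger parallel gripper is mounted at the origin on the work surface. World frame = base frame: x ahead of the robot, y to its left, z up, the work surface at z = 0. Lengths are in m, angles in rad, forces in N, time in s.
With the tool pointing down it reaches from about 0.4 to 0.85 m from the base axis. Payload 10.4 kg.
Tool frame: the origin (TCP) lies at the very end of the fingers, on their centre line; the grasp point (between the pads) lies 19 mm behind it; z points along the fingers, y is the line along which they close (so a half turn about z gives the same grasp; the last joint's range is limited). The gripper opens to 87 mm and grips with 3 to 60 N. Pads are 19 mm wide; open, the fingers measure 117 mm over their backs; the gripper's body (75 mm by 190 mm) begins 51 mm behind the grasp point.
Start: joints at [-1.366, 0.332, -0.065, 1.46, 0.022, 1.35, -0.088], TCP at [0.141, 0.609, 0.223] pointing down, gripper open.
Joint ranges: [-2.6, 2.6], [-0.5, 2.12], [-1.47, 1.34], [0.16, 2.42], [-1.27, 4.41], [0.06, 2.06], [-2.6, 2.6]. Speed limits (rad/s): [2.22, 2.22, 2.79, 2.79, 3.14, 3.14, 3.14].

### API

Orientations are given as a unit quaternion [x, y, z, w].
In Python, from bench import r gives the robot as it stands.
- The arm moves only by the shell command python3 -m crank 'ROWS' [FORCE]. ROWS is JSON, a list that holds one entry, the list of rows, each a list of 5 numbers: the shift along the tool's x, y, z in mm, then the turn about the tool's z in degrees, then the opening, from -1 (shut) to 1 (fully open). A call has 1 to 20 rows; each row is the pose to reach, as a shift and turn from the pose commanded when the call began, along the tool's axes at that moment; what a row does not reach only later rows make up. A row lasts 1/10 s, in which the tool goes at most 50 mm and 8.59 degrees, less where a joint would pass 70% of its speed; a pose out of reach is approached as far as the arm can. A call with a gripper value outside its range is refused whole. The fingers move at their own pace and stop on an object; FORCE is the grip in N (left out, the last holds). Time passes only in rows, so rows that repeat a pose let the fingers close. It gives the time, the measured TCP pose, the force, the opening and the grip force at its end, in the units of the state.
- r.read_state(): the state, without advancing time (a new reading comes with each control period).
- r.camera(name): name is "scene" or "top" or "wrist"; returns a dict with "image" (384x512x3 uint8, red, green, blue), "vfov" (degrees; the focal length in pixels is half the picture's height over the tangent of half this angle, whatever the lens; pixels are square), "cx", "cy" (the principal point, pixels), "eye" and "attitude" of the camera in the world. Camera axes: x right, y down, z forward; pixel columns grow to the right and rows downward; lengths in m; the calibration is good to about 2 mm. A picture is of the moment at which its call begins. There is no depth.
- r.close_job(): hands the job in; it is judged then, once.
The state is a dict: "time": time; "joint_positions": joint angles; "joint_vel": joint speeds; "joint_torque": joint torques, N m; "ee_pos": TCP position; "eef_rot": TCP orientation; "ft_force": force on the tool from outside, world axes, zero at the start; "torque": the same for the moment, N m; "width": finger opening in m; "grip_force": force on a finger pad.
Only numpy, scipy, OpenCV 4.12 (cv2) and the standard library are available. Lean on these libraries where they do the work, as an engineer would, in place of code of your own. Each camera call takes 0.05 s, during which the arm holds its last target. There are 200 camera calls.

## Working session

There is one attempt and no reset: what is moved stays moved. The work goes in short steps, Python scripts to look and compute and a shell command to move; the robot and the scene stay as the last step left them, time stands still between calls to the robot, and variables do not carry over. Pictures are saved under pics/ and viewed, at most 10 in all, crops included, and the job is handed in when it is done.

```bash
ls; mkdir -p pics
python3 - <<'E'
from bench import r
import cv2
s=r.read_state()
for k,v in s.items(): print(k,v)
for n in ("scene","top"):
    c=r.camera(n); cv2.imwrite(f"pics/{n}0.png",c["image"][:,:,::-1])
    print(n,{k:v for k,v in c.items() if k!="image"})
E
```

```text
pics
time 0.0
joint_positions [-1.36559444  0.33288027 -0.06471596  1.4609377   0.02159842  1.34988016
 -0.08849541]
joint_vel [-0.0015107   0.00092906  0.00047053  0.00057536 -0.00185553  0.00043254
  0.0002764 ]
joint_torque [-6.02379550e-04 -6.23260760e+01  2.42727762e-02 -3.89887583e+01
 -6.15022634e-02  4.01911314e-02  1.45331410e-04]
ee_pos [0.14105736 0.60848361 0.22175046]
eef_rot [ 1.13634801e-01  9.93522337e-01 -7.03096217e-04 -5.14016605e-05]
ft_force [-0.0814606  -0.52483409 -0.66187895]
torque [ 0.04762974  0.01217545 -0.00615236]
grip_force 0.0
width 0.08650306279596216
scene {'vfov': 43.32829318037791, 'cx': 255.8558253331439, 'cy': 199.16255072025774, 'eye': array([1.34736696, 0.13674215, 1.09219981]), 'attitude': array([ 0.58618386,  0.73873479, -0.2555742 , -0.21293478])}
top {'vfov': 52.22492412656418, 'cx': 248.2528205186473, 'cy': 194.3082658161035, 'eye': array([ 0.34183702, -0.0253919 ,  1.26333106]), 'attitude': array([-0.66269654,  0.74133248, -0.07943246,  0.0703557 ])}
```

View pics/scene0.png

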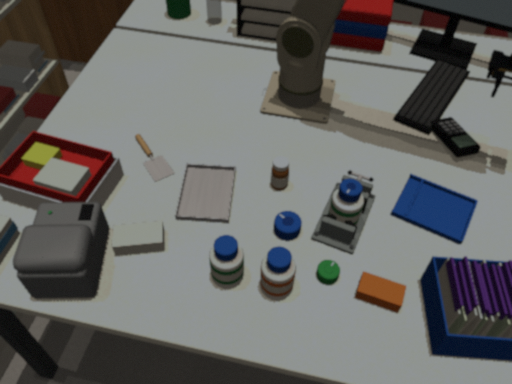

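View pics/top0.png

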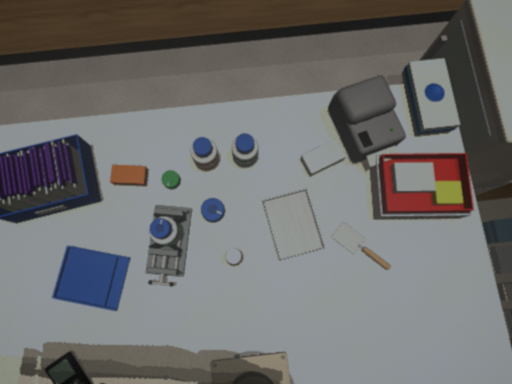

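The scene view shows the clamp with the capped tub at about (348,190) and the tray at (207,192). In the top view the cap is at (163,230) and the tray corners are at (263,204), (305,190), (324,243) and (279,259). The loose blue lid at (213,210) is a decoy.

```bash
cat > h.py <<'E'
import numpy as np, cv2
from scipy.spatial.transform import Rotation as R
def ray(c,uv):
    f=192/np.tan(np.radians(c["vfov"])/2)
    uv=np.atleast_2d(np.asarray(uv,float))
    d=np.c_[(uv[:,0]-c["cx"])/f,(uv[:,1]-c["cy"])/f,np.ones(len(uv))]
    return R.from_quat(c["attitude"]).apply(d)
def onz(c,uv,z):
    d=ray(c,uv); e=np.asarray(c["eye"]); return e+d*((z-e[2])/d[:,2])[:,None]
def proj(c,P):
    f=192/np.tan(np.radians(c["vfov"])/2)
    q=R.from_quat(c["attitude"]).inv().apply(np.atleast_2d(P)-c["eye"])
    return np.c_[c["cx"]+f*q[:,0]/q[:,2],c["cy"]+f*q[:,1]/q[:,2]]
def blobs(im,lo=(100,120,50),hi=(125,255,255)):
    m=cv2.inRange(cv2.cvtColor(im,cv2.COLOR_RGB2HSV),lo,hi)
    n,l,s,ce=cv2.connectedComponentsWithStats(m)
    return l,[(i,s[i],ce[i]) for i in range(1,n) if s[i][4]>60]
E
python3 - <<'E'
from bench import r
from h import *
np.set_printoptions(precision=4,suppress=True)
for n in("top","scene"):
    c=r.camera(n); l,b=blobs(c["image"])
    for i,s,ce in b: print(n,s,ce,onz(c,ce,.15)[0][:2])
    if n=="top":
        t=onz(c,[(263,204),(305,190),(324,243),(279,259)],.018); print(t,t.mean(0),np.linalg.norm(np.roll(t,-1,0)-t,axis=1))
        print("sta",onz(c,[(204,146),(245,143)],.14))
E
```

```text
top [425  84  19  17 243] [434.2263  92.1235] [ 0.8369 -0.6591]
top [  0 135  89  83 342] [ 54.2485 190.0439] [0.6562 0.5069]
top [236 134  17  17 232] [244.2371 142.2759] [ 0.7403 -0.0592]
top [194 138  17  17 231] [201.8268 145.9437] [0.7429 0.068 ]
top [202 199  22  22 297] [211.697 209.202] [0.5487 0.0564]
top [151 219  19  19 261] [159.7739 228.2912] [0.5101 0.2087]
top [  53  246   76   64 3430] [ 91.1259 277.786 ] [0.3934 0.4071]
[[ 0.5717 -0.1005  0.018 ]
 [ 0.6025 -0.2421  0.018 ]
 [ 0.4253 -0.2775  0.018 ]
 [ 0.3915 -0.1294  0.018 ]] [ 0.4977 -0.1874  0.018 ] [0.145  0.1807 0.1519 0.1824]
sta [[ 0.7456  0.0623  0.14  ]
 [ 0.7413 -0.0615  0.14  ]]
scene [ 392  175   85   67 3177] [435.1826 207.6846] [0.5264 0.4214]
scene [340 179  23  18 302] [350.8046 187.1026] [0.5085 0.2099]
scene [275 212  26  22 439] [287.7472 222.8428] [0.6577 0.073 ]
scene [215 236  22  21 380] [225.4553 245.7816] [ 0.7561 -0.0558]
scene [268 247  23  22 400] [278.8875 257.595 ] [0.7589 0.0711]
scene [432 257  80  85 460] [456.9978 311.5065] [0.8029 0.4652]
```

```bash
python3 -m crank '[[[-30,-20,-20,0,1],[-70,-48,-40,0,1],[-110,-75,-60,0,1],[-150,-102,-70,0,1],[-190,-129,-70,0,1],[-230,-156,-70,0,1],[-270,-184,-70,0,1],[-310,-211,-70,0,1],[-350,-238,-70,0,1],[-390,-265,-70,0,1],[-420,-286,-70,0,1],[-440,-299,-70,0,1],[-450,-306,-70,0,1],[-450,-306,-70,0,1],[-450,-306,-70,0,1],[-450,-306,-70,0,1]]]' 40
python3 - <<'E'
from bench import r
from h import *
np.set_printoptions(precision=4,suppress=True)
c=r.camera("wrist"); cv2.imwrite("pics/w1.png",c["image"][:,:,::-1]); s=r.read_state()
print(s["joint_positions"],s["ee_pos"],s["eef_rot"],s["ft_force"],c["eye"],c["attitude"])
l,b=blobs(c["image"])
for i,st,ce in b: print(st,ce,onz(c,ce,.159)[0])
E
```

```text
time: 1.8
ee_pos: [0.5094, 0.2108, 0.2925]
eef_rot: [0.112, 0.994, 0.0, -0.0]
ft_force: [-0.5, -0.4, 0.6]
width: 0.0872
grip_force: 0.0
[-0.7768  0.1353  0.3388  1.5646 -0.0458  1.4495  0.9101] [0.5095 0.2106 0.2925] [ 0.1125  0.9937  0.0002 -0.0002] [ 0.3642  0.3084 -0.4696] [0.4396 0.2269 0.4533] [0.7752 0.6178 0.0823 0.1027]
[  333     0   172   103 14816] [416.3562  47.8442] [0.4258 0.3809 0.159 ]
[ 224  146   56   58 2436] [251.8974 174.3629] [0.5065 0.2107 0.159 ]
[ 406  166  106   51 2875] [465.3339 199.5249] [0.581  0.4175 0.159 ]
[ 140  187   55   50 1414] [168.3656 208.6697] [0.5227 0.1187 0.159 ]
```

View pics/w1.png

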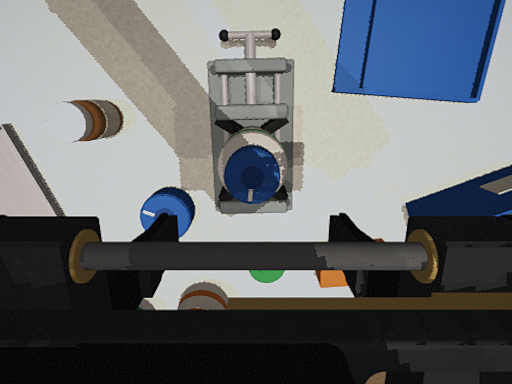

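The wrist view shows the cap on the clamped tub at about (252,175), box 224–280 by 146–204. The loose blue lid is at (168,213). I'll fit a cap silhouette in all three cameras.

```bash
cat >> h.py <<'E'
from scipy.optimize import least_squares
def fitcap(c,bb,zb=.127,p0=(.51,.21)):
    a=np.linspace(0,2*np.pi,180); o=np.c_[np.cos(a),np.sin(a)]*.029
    def f(p):
        P=np.r_[np.c_[o+p,np.full(180,zb)],np.c_[o+p,np.full(180,zb+.032)]]
        q=proj(c,P); return np.r_[q.min(0),q.max(0)]-np.array([bb[0]-.5,bb[1]-.5,bb[0]+bb[2]-.5,bb[1]+bb[3]-.5])
    s=least_squares(f,p0); return s.x,s.fun
E
python3 - <<'E'
from bench import r
from h import *
np.set_printoptions(precision=4,suppress=True)
for n,p in(("wrist",(252,175)),("top",(160,228)),("scene",(351,187))):
    c=r.camera(n); l,b=blobs(c["image"])
    b=[x for x in b if np.hypot(*(x[2]-p))<8]
    for x in b: print(n,x[1],*fitcap(c,x[1]))
E
```

```text
wrist [ 225  145   55   59 2438] [0.5092 0.2101] [-1.4695 -0.7626  1.4703  0.8454]
```

```bash
python3 -m crank '[[[0,0,5,8,1],[0,0,10,16,1],[0,0,15,24,1],[0,0,20,32,1],[0,0,25,40,1],[0,0,30,48,1],[0,0,40,56,1],[0,0,50,64,1],[0,0,60,72,1],[0,0,70,80,1],[0,0,80,88,1],[0,0,90,88,1],[0,0,100,88,1],[0,0,110,88,1],[0,0,110,88,1],[0,0,110,88,1],[0,0,110,88,1],[0,0,110,88,1]]]' 5
python3 - <<'E'
from bench import r
from h import *
np.set_printoptions(precision=4,suppress=True)
c=r.camera("wrist"); cv2.imwrite("pics/w2.png",c["image"][:,:,::-1]); s=r.read_state()
print(s["joint_positions"],s["ee_pos"],s["eef_rot"],s["ft_force"],c["eye"])
print(proj(c,[(.51,.21,.159)]))
l,b=blobs(c["image"])
for i,st,ce in b: print(st,ce,*fitcap(c,st))
E
```

```text
time: 3.8
ee_pos: [0.5107, 0.2093, 0.183]
eef_rot: [0.772, 0.636, 0.0, -0.0]
ft_force: [0.1, -0.0, -0.4]
width: 0.087
grip_force: 0.0
[-0.8634  0.2003  0.4465  1.7345 -0.0916  1.2266 -0.5864] [0.5106 0.2093 0.183 ] [ 0.7718  0.6358  0.0004 -0.    ] [ 0.5852 -0.4984 -0.2772] [0.5238 0.2794 0.3438]
[[252.3774 215.7911]]
[   0    0  175   59 8372] [92.9452 24.2173] [0.4338 0.3349] [ 22.9196 -24.9885 -27.4745  32.2787]
[ 209  164   87   78 5286] [251.4065 205.7734] [0.5107 0.2149] [-1.367  -7.6586  1.3693  7.8539]
[ 293  270   62   27 1439] [321.3892 283.3558] [0.5483 0.1419] [-13.1655 -31.7655  11.463   33.4866]
```

View pics/w2.png

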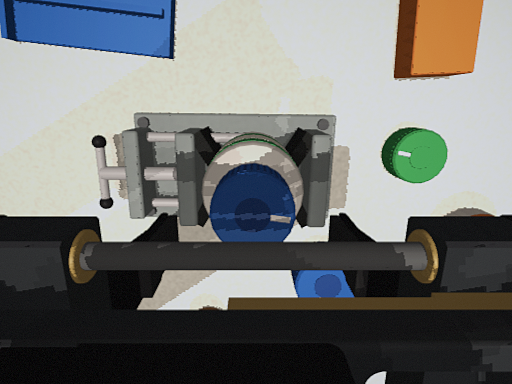

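The view shows the cap centred between the fingers at about (252,203), with the clamp's T-bar to its left. A positive turn lowers joint 7, so I'll wind it on to about -2.45, then descend.

```bash
python3 -m crank '[[[0,0,0,8,1],[0,0,0,16,1],[0,0,0,24,1],[0,0,0,32,1],[0,0,0,40,1],[0,0,0,48,1],[0,0,0,56,1],[0,0,0,64,1],[0,0,0,72,1],[0,0,0,80,1],[0,0,5,88,1],[0,0,12,96,1],[0.5,0,20,104,1],[0.5,-0.3,28,108,1],[0.5,-0.3,36,108,1],[0.5,-0.3,44,108,1],[0.5,-0.3,50,108,1],[0.5,-0.3,53,108,1],[0.5,-0.3,53,108,1],[0.5,-0.3,53,108,1]]]' 5
python3 -m crank '[[[0,0,0,0,1],[0,0,0,0,1]]]' 5
python3 - <<'E'
from bench import r
from h import *
np.set_printoptions(precision=4,suppress=True)
s=r.read_state()
print(s["joint_positions"],s["ee_pos"],s["eef_rot"],s["ft_force"])
E
```

```text
time: 5.85
ee_pos: [0.5104, 0.2097, 0.1298]
eef_rot: [0.968, -0.251, 0.0, -0.0]
ft_force: [0.6, -0.3, -0.1]
width: 0.0871
grip_force: 0.0
time: 6.05
ee_pos: [0.5104, 0.2098, 0.1298]
eef_rot: [0.968, -0.251, 0.0, -0.0]
ft_force: [0.2, 0.3, -0.3]
width: 0.0872
grip_force: 0.0
[-1.0294  0.2753  0.6497  1.8037 -0.1837  1.1227 -2.3956] [0.5104 0.2098 0.1298] [ 0.9681 -0.2508  0.0001 -0.0003] [ 0.2287  0.342  -0.3315]
```

```bash
python3 -m crank '[[[0,0,0,0,-1],[0,0,0,0,-1],[0,0,0,0,-1],[0,0,0,0,-1],[0,0,0,0,-1],[0,0,0,0,-1],[0,0,0,0,-1],[0,0,0,0,-1]]]' 5
```

```text
time: 6.85
ee_pos: [0.5101, 0.2097, 0.1295]
eef_rot: [0.968, -0.251, -0.0, 0.0]
ft_force: [-1.0, -1.0, 0.1]
width: 0.0582
grip_force: 5.0
```

```bash
python3 -m crank '[[[0,0,0,0,-1],[0,0,0,0,-1],[0,0,0.5,0,-1],[0,0,0.5,0,-1],[0,0,1,0,-1],[0,0,1,0,-1],[0,0,1,0,-1]]]' 35; python3 -m crank '[[[0,0,0.5,0,-1],[0,0,0.5,0,-1],[0,0,0.5,0,-1]]]'
```

```text
time: 7.55
ee_pos: [0.5102, 0.2097, 0.1287]
eef_rot: [0.968, -0.251, -0.0, -0.0]
ft_force: [-2.1, -1.8, 5.0]
width: 0.0576
grip_force: 35.0
time: 7.85
ee_pos: [0.5102, 0.2097, 0.1283]
eef_rot: [0.968, -0.251, -0.0, -0.0]
ft_force: [-1.8, -1.7, 5.8]
width: 0.0578
grip_force: 35.0
```

```bash
python3 -m crank '[[[0,0,0.5,0,-1],[0,0,1,0,-1],[0,0,1,0,-1],[0,0,1,0,-1]]]'; python3 -m crank '[[[0,0,0.5,0,-1],[0,0,1,0,-1],[0,0,1,0,-1],[0,0,1,0,-1]]]'
```

```text
time: 8.25
ee_pos: [0.5103, 0.2097, 0.1275]
eef_rot: [0.968, -0.251, -0.0, -0.0]
ft_force: [-3.5, -2.1, 9.0]
width: 0.0578
grip_force: 35.0
time: 8.65
ee_pos: [0.5103, 0.2097, 0.1266]
eef_rot: [0.968, -0.251, -0.0, -0.0]
ft_force: [-4.7, -3.1, 9.3]
width: 0.0575
grip_force: 35.0
```

```bash
python3 -m crank '[[[0,0,0.3,0,-1],[0,0,0.5,0,-1],[0,0,0.5,0,-1],[0,0,0.5,0,-1]]]'
```

```text
time: 9.05
ee_pos: [0.5103, 0.2097, 0.1262]
eef_rot: [0.968, -0.251, -0.0, -0.0]
ft_force: [-4.9, -1.3, 11.4]
width: 0.0578
grip_force: 35.0
```

```bash
python3 -m crank '[[[-0.1,0.1,0.4,0,-1],[-0.3,0.3,0.7,0,-1],[-0.3,0.3,0.7,0,-1],[-0.3,0.3,0.7,0,-1]]]';  python3 -m crank '[[[0,0,0.4,0,-1],[0,0,0.4,0,-1],[0,0,0.4,0,-1]]]'
```

```text
time: 9.45
ee_pos: [0.5103, 0.2097, 0.1258]
eef_rot: [0.968, -0.251, 0.0, -0.001]
ft_force: [-4.2, -2.2, 12.4]
width: 0.0577
grip_force: 35.0
time: 9.75
ee_pos: [0.5103, 0.2097, 0.1255]
eef_rot: [0.968, -0.251, 0.0, -0.001]
ft_force: [-4.4, -2.0, 12.3]
width: 0.058
grip_force: 35.0
```

```bash
cat > avg.py <<'E'
from bench import r
import numpy as np
F=[]
for i in range(8): r.camera("wrist"); s=r.read_state(); F.append(np.r_[s["ft_force"],s["torque"]])
print(np.mean(F,0).round(2),np.std(F,0).round(2),s["time"],np.round(s["ee_pos"],4),round(s["joint_positions"][6],3))
E
python3 avg.py
```

```text
[-4.17 -2.21 12.57 -0.59  1.12 -0.  ] [0.67 0.39 0.34 0.02 0.02 0.02] 10.15 [0.5103 0.2097 0.1255] -2.393
```

```bash
python3 -m crank '[[[0,0,0.4,0,-1],[0,0,0.8,0,-1],[0,0,0.8,0,-1]]]'; python3 avg.py
```

```text
time: 10.45
ee_pos: [0.5103, 0.2097, 0.1248]
eef_rot: [0.968, -0.251, 0.0, -0.001]
ft_force: [-4.6, -2.7, 14.3]
width: 0.0576
grip_force: 35.0
[-4.700e+00 -2.750e+00  1.435e+01 -6.400e-01  1.280e+00 -1.000e-02] [0.67 0.3  0.52 0.03 0.02 0.02] 10.85 [0.5103 0.2097 0.1248] -2.392
```

```bash
python3 -m crank '[[[0,0,0,-4,-1],[0,0,0,-8,-1],[0,0,0,-12,-1],[0,0,0,-12,-1]]]'; python3 avg.py
```

```text
time: 11.25
ee_pos: [0.511, 0.2102, 0.1252]
eef_rot: [0.989, -0.147, 0.001, -0.001]
ft_force: [-2.6, -0.0, 14.1]
width: 0.0579
grip_force: 35.0
[-1.89 -1.32 13.44 -0.33  0.63  0.08] [0.47 0.51 0.49 0.03 0.03 0.03] 11.65 [0.511  0.2102 0.1252] -2.193
```

```bash
python3 -m crank '[[[0,0,0.4,0,-1],[0,0,0.4,-4,-1],[0,0,0.4,-8,-1],[0,0,0.4,-12,-1],[0,0,0.4,-16,-1],[0,0,0.4,-16,-1]]]'; python3 avg.py
```

```text
time: 12.25
ee_pos: [0.511, 0.2103, 0.1249]
eef_rot: [1.0, -0.008, 0.001, -0.001]
ft_force: [-2.5, -1.6, 15.1]
width: 0.0577
grip_force: 35.0
[-2.45 -1.11 14.13 -0.36  0.71  0.09] [0.39 0.47 0.3  0.03 0.02 0.02] 12.65 [0.511  0.2103 0.1249] -1.925
```

```bash
python3 -m crank '[[[0,0,0,-4,-1],[0,0,0,-8,-1],[0,0,0,-12,-1],[0,0,0,-16,-1],[0,0,0,-18,-1],[0,0,0,-18,-1]]]'; python3 avg.py
```

```text
time: 13.25
ee_pos: [0.511, 0.2103, 0.1249]
eef_rot: [0.989, 0.148, 0.001, -0.001]
ft_force: [-3.1, -0.5, 14.5]
width: 0.0571
grip_force: 35.0
[-2.67 -0.79 14.87 -0.36  0.75  0.07] [0.31 0.48 0.42 0.03 0.02 0.04] 13.65 [0.511  0.2103 0.1249] -1.624
```

```bash
python3 -m crank '[[[0,0,-1,0,-1],[0,0,-2,0,-1],[0,0,-3,0,-1],[0,0,-4,0,-1],[0,0,-4,0,-1]]]'; python3 avg.py;  python3 -m crank '[[[0,0,-1,0,-1],[0,0,-1.5,0,-1],[0,0,-1.5,0,-1]]]'; python3 avg.py
```

```text
time: 14.15
ee_pos: [0.5109, 0.2103, 0.1282]
eef_rot: [0.989, 0.147, 0.001, -0.001]
ft_force: [0.7, 0.1, 6.6]
width: 0.0574
grip_force: 35.0
[ 0.18 -0.1   6.98 -0.03  0.03  0.05] [0.48 0.34 0.53 0.04 0.04 0.02] 14.55 [0.5109 0.2103 0.1282] -1.626
time: 14.85
ee_pos: [0.5104, 0.21, 0.1291]
eef_rot: [0.989, 0.147, 0.001, -0.0]
ft_force: [1.5, 1.7, 3.7]
width: 0.0577
grip_force: 35.0
[ 2.58  1.    4.34  0.23 -0.37  0.  ] [0.4  0.38 0.32 0.04 0.03 0.03] 15.25 [0.5099 0.2097 0.1288] -1.627
```

```bash
python3 -m crank '[[[0,0,-0.4,-6,-1],[0,0,-0.8,-12,-1],[0,0,-1.2,-18,-1],[0,0,-1.5,-24,-1],[0,0,-1.7,-30,-1],[0,0,-1.9,-36,-1],[0,0,-1.9,-36,-1]]]'; python3 avg.py
```

```text
time: 15.95
ee_pos: [0.5091, 0.2091, 0.1301]
eef_rot: [0.895, 0.446, -0.001, 0.0]
ft_force: [-0.5, 0.5, 2.0]
width: 0.0577
grip_force: 35.0
[-0.49 -0.72  1.22 -0.22  0.22 -0.  ] [0.48 0.34 0.66 0.03 0.03 0.03] 16.35 [0.5095 0.2095 0.1304] -1.022
```

```bash
python3 -m crank '[[[0,0,-0.2,-8,-1],[0,0,-0.5,-16,-1],[0,0,-0.7,-24,-1],[0,0,-0.9,-32,-1],[0,0,-1.1,-40,-1],[0,0,-1.3,-48,-1],[0,0,-1.6,-56,-1],[0,0,-1.8,-64,-1],[0,0,-2,-72,-1],[0,0,-2.2,-80,-1],[0,0,-2.2,-80,-1]]]'; python3 avg.py
```

```text
time: 17.45
ee_pos: [0.5097, 0.2096, 0.1326]
eef_rot: [0.398, 0.917, -0.0, -0.0]
ft_force: [0.2, 0.4, -1.1]
width: 0.0575
grip_force: 35.0
[ 0.37  0.54 -0.67 -0.04  0.01 -0.02] [0.44 0.33 0.37 0.03 0.03 0.02] 17.85 [0.5098 0.2097 0.1328] 0.333
```

```bash
python3 -m crank '[[[0,0,-0.2,-8,-1],[0,0,-0.5,-16,-1],[0,0,-0.7,-24,-1],[0,0,-0.9,-32,-1],[0,0,-1.1,-40,-1],[0,0,-1.3,-48,-1],[0,0,-1.6,-56,-1],[0,0,-1.8,-64,-1],[0,0,-2,-72,-1],[0,0,-2.2,-80,-1],[0,0,-2.5,-88,-1],[0,0,-2.7,-96,-1],[0,0,-2.9,-104,-1],[0,0,-3.1,-112,-1],[0,0,-3.3,-118,-1],[0,0,-3.3,-118,-1]]]'; python3 avg.py
```

```text
time: 19.45
ee_pos: [0.5098, 0.2096, 0.1362]
eef_rot: [-0.581, 0.814, 0.0, 0.0]
ft_force: [1.0, 0.4, -0.5]
width: 0.058
grip_force: 35.0
[-0.44  0.27 -0.37  0.06  0.1   0.  ] [0.6  0.51 0.38 0.02 0.03 0.03] 19.85 [0.5098 0.2096 0.1361] 2.343
```

```bash
python3 -m crank '[[[0,0,0,0,-0.2],[0,0,0,0,0.2],[0,0,0,0,0.6],[0,0,0,0,1],[0,0,0,0,1],[0,0,0,0,1]]]' 5; python3 -m crank '[[[0,0,0,8,1],[0,0,0,16,1],[0,0,0,24,1],[0,0,0,32,1],[0,0,0,40,1],[0,0,0,48,1],[0,0,0,56,1],[0,0,0,64,1],[0,0,0,72,1],[0,0,0,80,1],[0,0,0,88,1],[0,0,0,96,1],[0,0,0,104,1],[0,0,0,112,1],[0,0,0,120,1],[0,0,0,128,1],[0,0,0,136,1],[0,0,0,140,1],[0,0,0,140,1]]]'; python3 avg.py
```

```text
time: 20.45
ee_pos: [0.5098, 0.2096, 0.1362]
eef_rot: [-0.58, 0.814, 0.0, 0.0]
ft_force: [-0.3, 1.2, -0.1]
width: 0.0823
grip_force: 0.0
time: 22.35
ee_pos: [0.5098, 0.2097, 0.1362]
eef_rot: [0.567, 0.824, 0.0, 0.0]
ft_force: [-0.3, -0.3, 0.2]
width: 0.0871
grip_force: 0.0
[-0.13  0.02 -0.12 -0.09  0.03  0.01] [0.28 0.43 0.28 0.03 0.02 0.03] 22.75 [0.5098 0.2096 0.1361] -0.041
```

```bash
python3 -m crank '[[[0,0,0,8,1],[0,0,0,16,1],[0,0,0,24,1],[0,0,0,32,1],[0,0,0,40,1],[0,0,0,48,1],[0,0,0,56,1],[0,0,0,64,1],[0,0,0,72,1],[0,0,0,80,1],[0,0,0,88,1],[0,0,0,96,1],[0,0,0,104,1],[0,0,0,112,1],[0,0,1,120,1],[0,0,2,128,1],[0,0,3,134,1],[0,0,3,134,1],[0,0,3,134,1]]]'
python3 - <<'E'
from bench import r
import cv2
c=r.camera("wrist"); cv2.imwrite("pics/w3.png",c["image"][:,:,::-1])
E
python3 avg.py
```

```text
time: 24.65
ee_pos: [0.5098, 0.2097, 0.1332]
eef_rot: [0.98, -0.198, 0.0, -0.0]
ft_force: [0.6, 0.3, 0.2]
width: 0.0871
grip_force: 0.0
[ 0.05 -0.1   0.13 -0.02  0.17 -0.01] [0.7  0.49 0.31 0.02 0.02 0.03] 25.1 [0.5098 0.2096 0.1332] -2.304
```

View pics/w3.png

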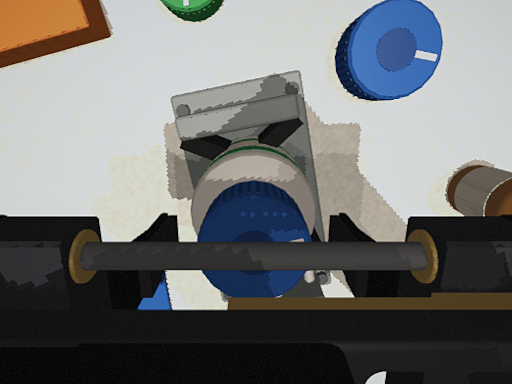

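The wrist view shows the cap upright on the tub and centred between the fingers at about (255,240), with its white mark turned. I'll regrip and unscrew further.

```bash
python3 -m crank '[[[0,0,0,0,-1],[0,0,0,0,-1],[0,0,0,0,-1],[0,0,0,0,-1],[0,0,0,0,-1],[0,0,0,0,-1],[0,0,0,0,-1]]]' 5;python3 -m crank '[[[0,0,0,0,-1],[0,0,0,0,-1]]]' 30; python3 avg.py
```

```text
time: 25.8
ee_pos: [0.5098, 0.2096, 0.1331]
eef_rot: [0.98, -0.2, -0.0, -0.0]
ft_force: [-1.0, -0.8, 0.4]
width: 0.0583
grip_force: 5.0
time: 26.0
ee_pos: [0.5098, 0.2096, 0.1332]
eef_rot: [0.98, -0.2, -0.0, -0.0]
ft_force: [0.2, 0.3, -1.2]
width: 0.0575
grip_force: 30.0
[ 0.2   0.34  0.08 -0.03  0.15  0.03] [0.44 0.54 0.35 0.02 0.04 0.02] 26.4 [0.5098 0.2096 0.1331] -2.305
```

```bash
python3 -m crank '[[[0,0,-0.2,-8,-1],[0,0,-0.5,-16,-1],[0,0,-0.7,-24,-1],[0,0,-0.9,-32,-1],[0,0,-1.1,-40,-1],[0,0,-1.3,-48,-1],[0,0,-1.6,-56,-1],[0,0,-1.8,-64,-1],[0,0,-2,-72,-1],[0,0,-2.2,-80,-1],[0,0,-2.5,-88,-1],[0,0,-2.7,-96,-1],[0,0,-2.9,-104,-1],[0,0,-3.1,-112,-1],[0,0,-3.3,-120,-1],[0,0,-3.6,-128,-1],[0,0,-3.6,-128,-1]]]'; python3 avg.py
```

```text
time: 28.1
ee_pos: [0.5098, 0.2095, 0.1367]
eef_rot: [0.608, 0.794, 0.0, -0.0]
ft_force: [-0.4, 0.3, -0.3]
width: 0.0575
grip_force: 30.0
[-0.   -0.34 -0.21 -0.09  0.03 -0.01] [0.27 0.49 0.47 0.03 0.03 0.03] 28.5 [0.5098 0.2096 0.1367] -0.146
```

```bash
python3 -m crank '[[[0,0,-0.2,-8,-1],[0,0,-0.5,-16,-1],[0,0,-0.7,-24,-1],[0,0,-0.9,-32,-1],[0,0,-1.1,-40,-1],[0,0,-1.3,-48,-1],[0,0,-1.6,-56,-1],[0,0,-1.8,-64,-1],[0,0,-2,-72,-1],[0,0,-2.2,-80,-1],[0,0,-2.5,-88,-1],[0,0,-2.7,-96,-1],[0,0,-2.9,-104,-1],[0,0,-3.1,-112,-1],[0,0,-3.3,-120,-1],[0,0,-3.6,-128,-1],[0,0,-3.8,-136,-1],[0,0,-4,-144,-1],[0,0,-4.1,-148,-1],[0,0,-4.1,-148,-1]]]'; python3 avg.py
```

```text
time: 30.5
ee_pos: [0.5098, 0.2096, 0.1408]
eef_rot: [-0.595, 0.804, 0.0, -0.0]
ft_force: [0.3, -0.1, 0.2]
width: 0.0575
grip_force: 30.0
[ 0.2   0.14 -0.29  0.05  0.1  -0.01] [0.31 0.34 0.3  0.04 0.03 0.03] 30.9 [0.5098 0.2096 0.1408] 2.376
```

```bash
python3 -m crank '[[[0,0,-0.1,-3,-1],[0,0,-0.2,-6,-1],[0,0,-1,-6,-1],[0,0,-2,-6,-1],[0,0,-3,-6,-1],[0,0,-3,-6,-1]]]'; python3 avg.py;python3 -m crank '[[[0,0,-1,0,-1],[0,0,-2,0,-1],[0,0,-2,0,-1]]]'; python3 avg.py
```

```text
time: 31.5
ee_pos: [0.5099, 0.2097, 0.144]
eef_rot: [-0.635, 0.772, -0.0, 0.0]
ft_force: [-0.1, -0.7, -0.2]
width: 0.0575
grip_force: 30.0
[-0.04  0.09 -0.54  0.06  0.11  0.  ] [0.6  0.4  0.56 0.03 0.03 0.03] 31.9 [0.5098 0.2096 0.1438] 2.479
time: 32.2
ee_pos: [0.5099, 0.2096, 0.146]
eef_rot: [-0.636, 0.772, -0.0, 0.0]
ft_force: [0.6, 0.3, -0.8]
width: 0.0577
grip_force: 30.0
[ 0.2   0.15 -0.84  0.06  0.11  0.  ] [0.33 0.56 0.44 0.03 0.02 0.02] 32.6 [0.5098 0.2096 0.1458] 2.48
```

```bash
python3 -m crank '[[[0,0,-1,0,-1],[0,0,-2,0,-1],[0,0,-3,0,-1],[0,0,-3,0,-1]]]'; python3 -m crank '[[[0,0,-1,0,-1],[0,0,-2,0,-1],[0,0,-3,0,-1],[0,0,-3,0,-1]]]'; python3 avg.py
```

```text
time: 33.0
ee_pos: [0.5099, 0.2096, 0.149]
eef_rot: [-0.636, 0.772, -0.0, 0.0]
ft_force: [0.7, 0.0, -0.5]
width: 0.0577
grip_force: 30.0
time: 33.4
ee_pos: [0.5099, 0.2097, 0.1521]
eef_rot: [-0.636, 0.772, 0.0, 0.0]
ft_force: [-0.1, -0.0, -0.6]
width: 0.0575
grip_force: 30.0
[-0.08 -0.02 -0.72  0.06  0.09  0.01] [0.44 0.26 0.61 0.02 0.02 0.02] 33.8 [0.5098 0.2096 0.1518] 2.479
```

```bash
python3 -m crank '[[[0,0,-5,0,-1],[0,0,-10,0,-1],[0,0,-15,0,-1],[0,0,-20,0,-1],[0,0,-30,0,-1],[0,0,-40,8,-1],[0,0,-50,16,-1],[0,0,-60,24,-1],[0,0,-70,32,-1],[0,0,-80,40,-1],[0,0,-90,48,-1],[0,0,-90,56,-1],[0,0,-90,64,-1],[0,0,-90,72,-1],[0,0,-90,80,-1],[0,0,-90,88,-1],[0,0,-90,96,-1],[0,0,-90,100,-1],[0,0,-90,100,-1]]]'
python3 - <<'E'
from bench import r
from h import *
np.set_printoptions(precision=4,suppress=True)
a=r.camera("wrist")["image"]; s=r.read_state(); c=r.camera("scene")
cv2.imwrite("pics/w4.png",np.hstack([cv2.resize(a,(400,300)),cv2.resize(c["image"],(400,300))])[:,:,::-1])
print(s["joint_positions"],s["ee_pos"],s["eef_rot"],s["ft_force"],s["width"])
# tray: bright-grey quad in top image
c=r.camera("top"); cv2.imwrite("pics/tray.png",cv2.resize(c["image"][170:280,200:400],None,fx=4,fy=4,interpolation=cv2.INTER_CUBIC)[:,:,::-1])
d=np.array([.498,-.187])-s["ee_pos"][:2]; X=R.from_quat(s["eef_rot"]).as_matrix()
print("mm tool",X.T@np.r_[d,0]*1000)
E
```

```text
time: 35.7
ee_pos: [0.5099, 0.2097, 0.2425]
eef_rot: [0.183, 0.983, 0.0, 0.0]
ft_force: [-0.2, -0.3, -1.2]
width: 0.0578
grip_force: 30.0
[-0.6127  0.1551  0.1568  1.6393 -0.0248  1.3487  0.7529] [0.5099 0.2096 0.2424] [0.1818 0.9833 0.0002 0.0002] [-0.4419 -0.1725  0.1424] 0.05734093823333789
mm tool [-130.7247 -374.675    -0.135 ]
```

View pics/w4.png

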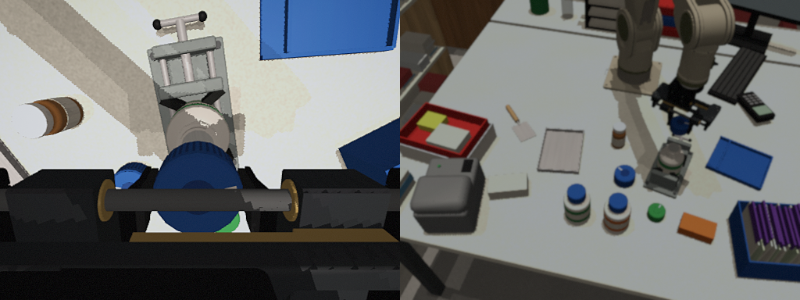

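View pics/tray.png

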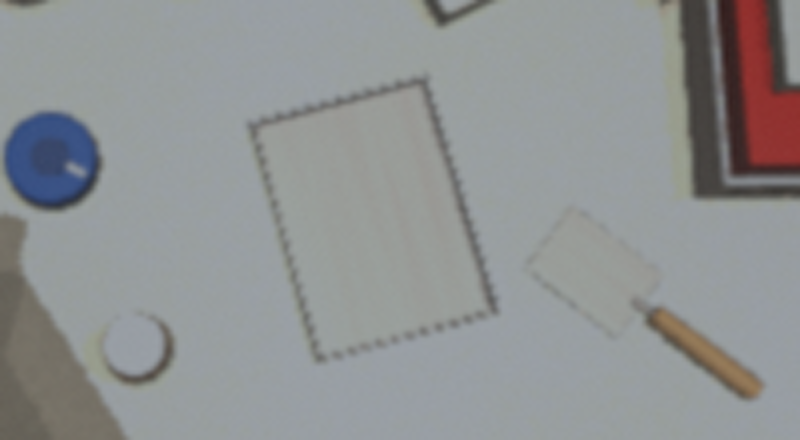

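The left half shows the cap held in the fingers clear of the tub, and the right half shows the tub open in the clamp. The tray crop gives corners at (250,125), (427,80), (497,312) and (318,360), so the tray centre is about (0.495, -0.188). I'm carrying the cap there.

```bash
python3 -m crank '[[[-3,-10,0,3,-1],[-10,-30,0,8,-1],[-20,-60,0,14,-1],[-30,-90,0,20,-1],[-41,-120,0,26,-1],[-51,-150,0,32,-1],[-61,-180,0,38,-1],[-71,-210,0,44,-1],[-82,-240,0,50,-1],[-92,-270,0,56,-1],[-102,-300,0,58,-1],[-112,-330,0,58,-1],[-120,-352,0,58,-1],[-125,-368,0,58,-1],[-128,-377,0,58,-1],[-128,-377,0,58,-1],[-128,-377,0,58,-1]]]' 
python3 -m crank '[[[0,0,20,0,-1],[0,0,45,0,-1],[0,0,70,0,-1],[0,0,95,0,-1],[0,0,120,0,-1],[0,0,140,0,-1],[0,0,160,0,-1],[0,0,175,0,-1],[0,0,185,0,-1],[0,0,190,0,-1],[0,0,190,0,-1],[0,0,190,0,-1]]]'
python3 - <<'E'
from bench import r
from h import *
c=r.camera("scene"); b=r.camera("wrist")["image"]
a=c["image"][130:290,150:310]
cv2.imwrite("pics/t1.png",np.hstack([cv2.resize(a,(400,400),interpolation=cv2.INTER_CUBIC),cv2.resize(b,(400,400))])[:,:,::-1])
print(r.read_state()["joint_positions"])
E
python3 avg.py
```

```text
time: 37.55
ee_pos: [0.494, -0.1873, 0.2418]
eef_rot: [0.636, 0.772, 0.0, -0.0]
ft_force: [-0.7, 0.3, -0.3]
width: 0.0579
grip_force: 30.0
time: 38.75
ee_pos: [0.4943, -0.1881, 0.0524]
eef_rot: [0.636, 0.771, 0.0, 0.0]
ft_force: [-0.1, -0.8, -0.7]
width: 0.0577
grip_force: 30.0
[-0.16739932  0.31140989  0.51233649  1.9245032  -0.18613231  0.95061787
  0.62417324]
[ 0.2  -0.19 -0.54 -0.08  0.01 -0.01] [0.52 0.4  0.43 0.04 0.03 0.03] 39.25 [ 0.4939 -0.1882  0.0519] 0.624
```

View pics/t1.png

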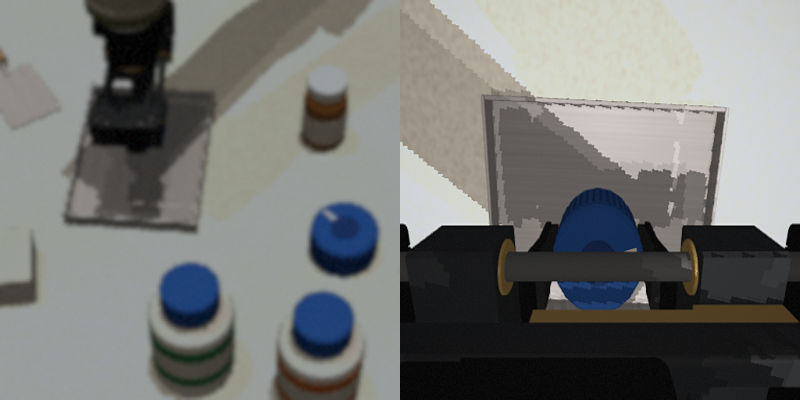

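The cap is over the tray's middle in both views, with the fingers lined up with the tray's long side. I'll lower it to feel for the floor.

```bash
python3 -m crank '[[[0,0,10,0,-1],[0,0,20,0,-1],[0,0,28,0,-1],[0,0,34,0,-1],[0,0,38,0,-1],[0,0,39,0,-1],[0,0,40,0,-1],[0,0,40,0,-1]]]'; python3 avg.py; python3 -m crank '[[[0,0,1,0,-1],[0,0,2,0,-1],[0,0,2,0,-1]]]'; python3 -m crank '[[[0,0,1,0,-1],[0,0,1,0,-1]]]'; python3 -m crank '[[[0,0,1,0,-1],[0,0,1,0,-1]]]'
```

```text
time: 40.05
ee_pos: [0.494, -0.1883, 0.0119]
eef_rot: [0.636, 0.771, 0.0, 0.0]
ft_force: [0.2, -0.1, 0.2]
width: 0.0575
grip_force: 30.0
[ 0.12 -0.01 -0.63 -0.08  0.02 -0.01] [0.43 0.5  0.38 0.02 0.02 0.03] 40.45 [ 0.4939 -0.1882  0.0119] 0.657
time: 40.75
ee_pos: [0.4937, -0.1882, 0.0096]
eef_rot: [0.636, 0.771, -0.0, -0.0]
ft_force: [0.6, 0.8, -0.3]
width: 0.0578
grip_force: 30.0
time: 40.95
ee_pos: [0.4937, -0.1882, 0.0087]
eef_rot: [0.636, 0.771, -0.0, -0.0]
ft_force: [0.6, 0.1, -0.4]
width: 0.0577
grip_force: 30.0
time: 41.15
ee_pos: [0.4939, -0.1882, 0.008]
eef_rot: [0.636, 0.771, 0.0, 0.0]
ft_force: [-0.6, 0.2, 3.0]
width: 0.0577
grip_force: 30.0
```

```bash
python3 avg.py; python3 -m crank '[[[0,0,0,0,-0.1],[0,0,0,0,0.2],[0,0,0,0,0.5],[0,0,0,0,0.7],[0,0,0,0,0.7],[0,0,0,0,0.7],[0,0,-5,0,0.7],[0,0,-15,0,0.7],[0,0,-30,0,0.7],[0,0,-50,0,0.7],[0,0,-80,0,0.7],[0,0,-110,0,0.7],[0,0,-140,0,0.7],[0,0,-170,0,0.7],[0,0,-200,0,0.7],[0,0,-200,0,0.7],[0,0,-200,0,0.7]]]' 5
python3 - <<'E'
from bench import r
from h import *
c=r.camera("scene"); b=r.camera("wrist")["image"]
a=c["image"][130:290,150:390]
cv2.imwrite("pics/t2.png",np.hstack([cv2.resize(a,(400,267),interpolation=cv2.INTER_CUBIC),cv2.resize(b,(400,267))])[:,:,::-1])
E
python3 avg.py
```

```text
[-1.47  0.64  3.72  0.03  0.25  0.01] [0.59 0.46 1.02 0.03 0.03 0.04] 41.55 [ 0.4939 -0.1883  0.0079] 0.66
time: 43.25
ee_pos: [0.4941, -0.1884, 0.2092]
eef_rot: [0.636, 0.771, 0.001, 0.001]
ft_force: [0.4, 0.0, -0.1]
width: 0.0736
grip_force: 0.0
[ 0.   -0.08 -0.06 -0.09  0.03  0.02] [0.31 0.49 0.33 0.03 0.02 0.04] 43.75 [ 0.4937 -0.1882  0.2076] 0.533
```

View pics/t2.png

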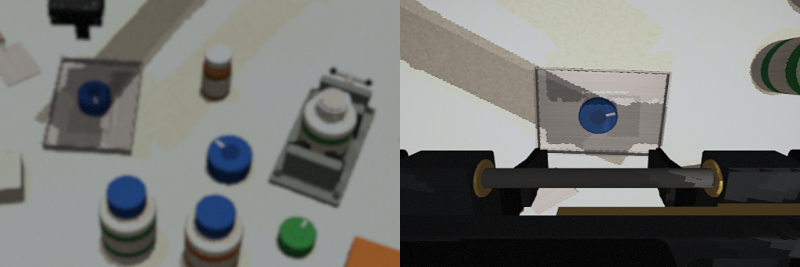

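The cap stands top-up in the middle of the tray, at (95,98) in the left half and (598,115) in the right. The tub is open in the clamp and nothing else has moved.

```bash
python3 -c "
from bench import r
print(r.close_job())"
```

```text
the job is handed in; nothing more can be done
None
```

The tub is open and its cap stands open side down in the steel tray; the job was handed in at about 44 s, with the gripper clear and no other object seen to have moved.

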